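Set the rotary sample stage to its marker and trigger the camera

ROBOT

A 7-joint arm with a two-finger parallel gripper is mounted at the origin on the work surface. World frame = base frame: x ahead of the robot, y to its left, z up, the work surface at z = 0. Lengths are in mm, angles in rad, forces in N, time in s.
With the tool pointing down it reaches from about 400 to 875 mm from the base axis. Payload 4.4 kg.
Tool frame: the origin (TCP) lies midway between the tips of the shut fingers; the grasp point (between the pads) lies 19 mm behind it (ctrl.grip_point_offset is the distance from the TCP to the grasp point, in mm); z points along the fingers, y is the line along which they close (so a half turn about z gives the same grasp; the last joint's range is limited). The gripper opens to 85 mm and grips with 20 to 120 N. Pads are 22 mm wide; open, the fingers measure 114 mm over their backs; the gripper's body (76 mm by 85 mm) begins 54 mm behind the grasp point. The pads swing forward as they close: fully open they stand 13 mm farther back than shut.
Start: joints at [1.115, 0.628, 0.038, 1.517, -0.027, 0.996, -0.02], TCP at [247.03, -601.244, 231.313] pointing down, gripper open.
Joint ranges: [-3.06, 3.06], [-0.37, 2.12], [-1.25, 1.32], [0.18, 2.47], [-1.1, 4.24], [0.23, 1.98], [-2.94, 2.94]. Speed limits (rad/s): [2.57, 2.57, 3.14, 3.14, 3.14, 3.14, 3.14].

INTERFACE

Orientations are given as [roll, pitch, yaw] about the fixed x, y, z axes, in that order (R = Rz(yaw) Ry(pitch) Rx(roll)).
In Python, from cell import ctrl gives the robot as it stands.
- The arm moves only by the tool nudge_tcp, called after "Emit:" as name(argument=value, ...) on one line, values as JSON. Schema: {"type":"object","properties":{"offsets":{"type":"array","items":{"type":"object","properties":{"pos":{"type":"array","items":{"type":"number"},"minItems":3,"maxItems":3},"turn_vec":{"type":"array","items":{"type":"number"},"minItems":3,"maxItems":3},"finger_gap":{"type":"number"}},"additionalProperties":false,"required":["finger_gap"]},"minItems":1,"maxItems":12},"only":{"type":"string"},"quiet":{"type":"boolean"},"lines":{"type":"string"}},"required":["offsets"],"additionalProperties":false}. offsets is a list of rows, 1 to 12 of them, each an object with the fields pos (a list: dx, dy, dz in shares of 250 mm (1.0 is 250 mm)), turn_vec (a list: a rotation vector rx, ry, rz in normalised numbers (1 is 180 degrees)), finger_gap (the finger opening in mm); a field left out counts as zero (the opening has to be given); each row shifts and turns the commanded pose from where the row before left it, along the tool's axes as they then stand; what a row does not reach is not made up. A row lasts 1/10 s, in which the tool goes at most 50 mm and 0.15 rad, less where a joint would pass 70% of its speed; a pose out of reach is approached as far as the arm can. The fingers move at their own pace and stop on an object; the grip force is fixed at half the most. Time passes only in rows, so rows that do not move let the fingers close. The tool returns the time, the measured TCP pose, the force, the opening and the grip force at its end. only (a regular expression) keeps the lines of the reply that match it, lines (a string "A,B") keeps lines A to B, and quiet returns only ok. Shift and turn numbers lie between -1 and 1, and a call with a number outside is refused. Input that does not fit is refused with a message, and nothing moves.
- ctrl.read_state(): the state, without advancing time (a new reading comes with each control period).
- ctrl.get_image(name): name is "side" or "top" or "wrist"; returns the picture (384x512x3 uint8, blue, green, red); there is no depth.
- ctrl.calibration(name): a dict with "fx", "fy", "cx", "cy" (pixels), "rvec" (rotation vector, rad) and "tvec" (3), from world to camera coordinates, as OpenCV has them; the wrist camera has in their place "hand_eye" (4x4, takes a point from camera to tool coordinates, whose origin is the TCP and whose axes are the flange's). Camera axes: x right, y down, z forward; pixel columns grow to the right and rows downward; lengths in mm; the calibration is good to about 2 mm. A picture is of the moment at which its call begins: read the wrist's pose just before it. calibration takes no time and is no camera call.
- ctrl.finish_job(): hands the job in; it is judged then, once.
The state is a dict: "clock": time; "qpos": joint angles; "qd": joint speeds; "tau": joint torques, N m; "eef_pos": TCP position; "tool_rot": TCP orientation; "force": force on the tool from outside, world axes, zero at the start; "torque": the same for the moment, N m; "width": finger opening in mm; "gripper_force": force on a finger pad.
Only numpy, scipy, OpenCV 4.12 (cv2) and the standard library are available. Lean on these libraries where they do the work, as an engineer would, in place of code of your own. Each camera call takes 0.05 s, during which the arm holds its last target. There are 200 camera calls.

TASK

With a fingertip, push the upright lug of the rotary sample stage round until the index line on the disc lines up with the line on the marker clamped to the scale ring; only then press the button on the camera trigger box fully down and let it come back up. Only push and press: do not pinch the lug, leave the sample ring sitting on the stage, and leave everything else on the bench where it is.

Things in the scene. Friction and masses are not known exactly. Their poses are not given: they have to be found in the camera images.
- stage: the fixed rotary stage: round white base 208 mm across, black scale ring with white ticks every 10 degrees (outer radius 100 mm, top 36 mm above the bench), turning aluminium disc inside it (radius 76 mm, top 40 mm above the bench). Origin on the disc's upright axis at bench height, z up
- dial (a joint): turn of the disc in rad, anticlockwise from above; equals the direction of the index line from the stage's x axis (may exceed pi: wrap it). No end stops within 2 turns either way; friction about 0.12 N m (2 N at the lug); it stays where it is left
- index (a point): point on the disc's index line, a 4.4 mm wide dark line, 30 mm long, running out radially to the disc's rim; the point is on the line, 70 mm from the axis, on the disc's top; its x axis points outward along the line. The lug stands on the other side of the disc, half a turn away
- lug (a point): top centre of the lug, 60 mm from the axis, half a turn from the index line: an upright steel double blade turning with the disc, 32 mm high (top 72 mm above the bench), 24 mm long radially (48 to 72 mm from the axis), 16 mm thick across (two 6 mm blades 4 mm apart); push it sideways, from either side
- marker: small aluminium marker with a pointed nose, clamped fast on the scale ring, a thumbscrew on its outer side; 26 mm wide, top 40 mm above the bench. Its 4.4 mm wide dark target line runs radially from 80 to 109 mm from the axis. Origin on the stage's axis at bench height; its x axis points along the target line, z up
- target (a point): inner end of the target line on the marker, 80 mm from the axis, 40 mm above the bench
- sample: loose dark steel sample ring, 50 mm across, 16 mm high, sitting in the middle of the disc round a low spigot (about 0.06 kg; top 56 mm above the bench); origin at the centre of its underside. It may turn with the disc but must stay there
- trigger: the camera trigger box, fixed: grey, 75 x 75 x 34 mm, with the one round push button on top; origin at the centre of its underside; it stands left or right of the stage
- shutter_top (a point): centre of the top of the round push button (32 mm across, 56 mm above the bench), moving with it; press straight down
- shutter (a joint): travel of the button in m, 0 up, 0.006 fully down; spring, about 4 N when fully down; counts as pressed beyond 0.004
- slidebox: a bystander: closed grey slide storage box, 85 x 85 x 32 mm, flat top without any button; origin at the centre of its underside
- dish: a bystander: flat clear round dish, 92 mm across, 15 mm high; origin at the centre of its underside
- oil: a bystander: small amber bottle, 34 mm across, 75 mm high; origin at the centre of its underside
- objcan: a bystander: clear lens jar with a black cap, 42 mm across, 58 mm high; origin at the centre of its underside
- forceps: a bystander: flat steel forceps, about 115 mm long, 5 mm high, lying on the bench; origin near mid-length, on the bench
- slides: a bystander: cardboard pack of slides, 78 x 28 x 22 mm; origin at the centre of its underside

How it is judged (in metres and radians):
On the way, in this order (a step that is already met when the one before it is completed fails the run):
1. the index line rests in line with the marker's line (y of index in the frame of marker between -0.0042 and 0.0042 m and x of index in the frame of marker above 0 m and velocity of joint dial between -0.05 and 0.05 rad/s), for 0.3 s.
2. the trigger button is pressed down (value of joint shutter above 0.004 m), for 0.04 s.
At the end, for the whole second after the job is handed in: Index point within 4.2 mm sideways of the marker's line (about 3.5 degrees) and at rest; the button has been pressed and is up again; the sample ring lies flat on the disc within 8 mm of its centre; bystanders within 25 mm of where they stood (all of step 1 and value of joint shutter below 0.002 m and not (z of sample in the frame of stage above 0.046 m or horizontal distance between sample and stage above 0.008 m) and angle between sample's own z axis and vertical below 0.1 rad and distance of each of slidebox, dish, oil, objcan, forceps, slides from where it was at the start of the episode below 0.025 m); the robot touches nothing.
It fails at once if the lug is pinched: both its blades are pressed by the fingers at once with more than 2 N each (contact force between each of dial_c2, dial_c3 and the fingers above 2 N).
It fails at once if the button is pressed while the lines are not in line (not (y of index in the frame of marker between -0.0042 and 0.0042 m and x of index in the frame of marker above 0 m) and value of joint shutter above 0.004 m).
It fails at once if the sample ring is lifted more than 6 mm or pushed more than 8 mm off the disc's centre (z of sample in the frame of stage above 0.046 m or horizontal distance between sample and stage above 0.008 m).
It fails at once if a bystander is moved more than 25 mm (distance of any of slidebox, dish, oil, objcan, forceps, slides from where it was at the start of the episode above 0.025 m).
It also fails if it takes over 61 s, if anything falls off the work surface, if the arm or the gripper's body presses on something with over 40 N, if the wrist force passes 120 N, or if a joint passes its speed limit or range.

## Working session

There is one attempt and no reset: what is moved stays moved. The work goes in short steps, Python scripts to look and compute and a tool call to move; the robot and the scene stay as the last step left them, time stands still between calls to the robot, and variables do not carry over. Pictures are saved under pics/ and viewed, at most 10 in all, crops included, and the job is handed in when it is done.

```bash
ls; mkdir -p pics; python3 - <<'E'
from cell import ctrl
import cv2
s=ctrl.read_state();print(s['clock'],s['eef_pos'],s['tool_rot'],s['width'])
for n in('top','side'):
    cv2.imwrite(f'pics/{n}0.png',ctrl.get_image(n));print(ctrl.calibration(n))
E
```

```text
cell.py
pics
0.0 [ 246.79686268 -600.63810611  230.38318537] [-3.13967311e+00  2.96277992e-05  3.89810968e-01] 85.2490082352852
{'fx': 356.2601738851925, 'fy': 356.2601738851925, 'cx': 259.285666727008, 'cy': 191.34901112772738, 'rvec': array([ 2.15406183, -2.13502233,  0.13109348]), 'tvec': array([ 11.56869643, 553.54894807, 810.48423619])}
{'fx': 404.93101685720666, 'fy': 404.93101685720666, 'cx': 258.2749036127248, 'cy': 183.98915268026113, 'rvec': array([ 2.23210008, -0.22646303,  0.13214361]), 'tvec': array([-544.95421465,  112.40439453,  805.29165029])}
```

View pics/top0.png

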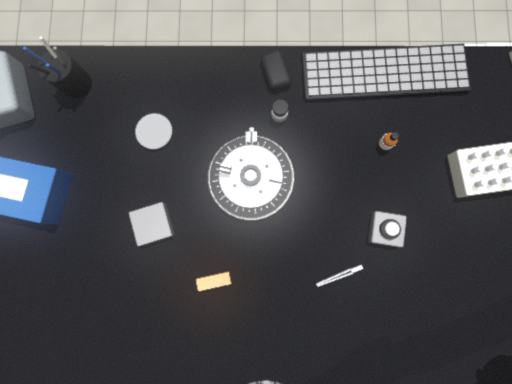

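View pics/side0.png

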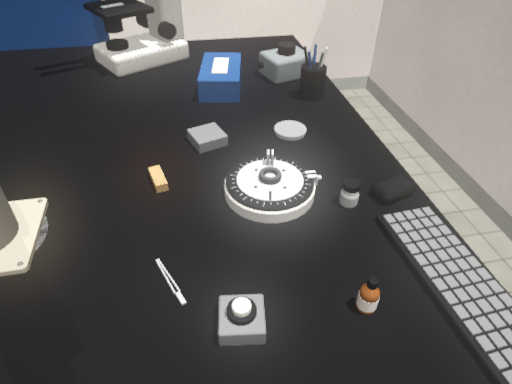

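The top view shows the stage at about (251,177), the marker at (251,135), the lug at about (225,170), the index line at about (276,181) and the trigger button at (391,229). The slide box is at (151,224). Next I'll zoom in and measure.

```bash
cat > h.py <<'E'
import cv2,numpy as np
from cell import ctrl
def ray(n,uv,z):
    """world point at height z seen at pixel uv of fixed camera n"""
    c=ctrl.calibration(n);R=cv2.Rodrigues(c['rvec'])[0];o=-R.T@c['tvec']
    d=R.T@np.array([(uv[0]-c['cx'])/c['fx'],(uv[1]-c['cy'])/c['fy'],1])
    return o+d*(z-o[2])/d[2]
def proj(n,p):
    c=ctrl.calibration(n);K=np.array([[c['fx'],0,c['cx']],[0,c['fy'],c['cy']],[0,0,1]])
    return cv2.projectPoints(np.array(p,float).reshape(-1,1,3),c['rvec'],c['tvec'],K,None)[0].reshape(-1,2)
E
python3 - <<'E'
from h import *
im=cv2.imread('pics/top0.png')
cv2.imwrite('pics/crop1.png',cv2.resize(im[122:227,200:300],None,fx=5.5,fy=5.5,interpolation=cv2.INTER_CUBIC))
g=cv2.cvtColor(im,cv2.COLOR_BGR2GRAY)
for (x0,y0,x1,y1,t,z) in [(205,122,300,225,60,20),(368,208,410,250,60,34),(380,218,402,240,225,56)]:
    m=(g[y0:y1,x0:x1]>t).astype(np.uint8)
    cs=max(cv2.findContours(m,0,2)[0],key=cv2.contourArea)+[x0,y0]
    (c,r)=cv2.minEnclosingCircle(cs);e=cv2.minAreaRect(cs);print(c,r,e,ray('top',c,z),ray('top',e[0],z))
E
```

```text
(252.0, 173.9604034423828) 68.651123046875 ((252.0, 173.0), (93.99998474121094, 101.99998474121094), 0.0) [598.68132764  35.00080128  20.        ] [601.07137234  35.03080318  20.        ]
(388.0, 229.0) 23.430849075317383 ((387.8599853515625, 228.47999572753906), (36.62813186645508, 34.082550048828125), 8.130102157592773) [ 467.18210416 -286.37417576   34.        ] [ 468.39376159 -286.09443819   34.        ]
(392.0, 228.5) 6.726912021636963 ((392.0, 228.0), (12.0, 12.0), 90.0) [ 467.65802001 -287.94293462   56.        ] [ 468.79583561 -287.98897898   56.        ]
```

View pics/crop1.png

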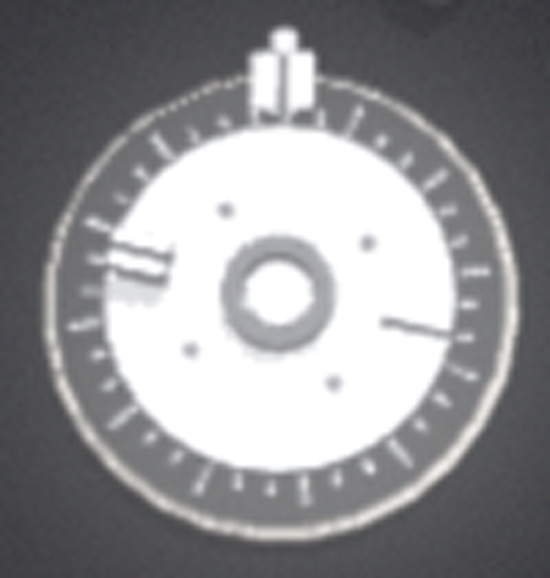

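The crop (5.5x, offset 200,122) shows:
- the index line from (385,321) to (452,334)
- the marker line from (283,60) to (284,112)
- the lug at about (140,265), on the left
- the disc's edges at x 105–457 and y 125–470

```bash
python3 - <<'E'
from h import *
f=lambda p,z:ray('top',[(p[0]+.5)/5.5-.5+200,(p[1]+.5)/5.5-.5+122],z)
C=f((281,297.5),40);print('C',C,'R',np.linalg.norm(f((105,297),40)-f((457,297),40))/2,np.linalg.norm(f((281,125),40)-f((281,470),40))/2)
print('sample',f((278,293),56))
# base outline at 36 ring
print('base edges mid',(f((44,300),30)+f((518,300),30))/2,(f((281,540),30)))
for n,p,z in [('i0',(385,321),40),('i1',(452,334),40),('m0',(283,60),40),('m1',(284,112),40),('lug',(140,262),72)]:
    w=f(p,z);d=w-C;print(n,w,np.hypot(*d[:2]),np.degrees(np.arctan2(d[1],d[0])))
im=cv2.imread('pics/side0.png')
# cross-check with side
print(proj('side',[C,f((452,334),40),f((284,112),40),f((140,262),72),[468,-288,56]]))
E
```

```text
C [590.74581734  37.38290269  40.        ] R 76.50995113714703 76.12342081851034
sample [589.77868466  38.05536782  56.        ]
base edges mid [591.44475781  37.9329831   30.        ] [486.11055682  36.38854099  30.        ]
i0 [580.73479822  -7.85302988  40.        ] 46.330444626378096 -102.47881598341021
i1 [575.24829005 -36.88139562  40.        ] 75.86408475136608 -101.78736348561782
m0 [697.31292799  37.88992252  40.        ] 106.56831677891832 0.27259702245284056
m1 [673.67621226  37.14416368  40.        ] 82.93073856191668 -0.16494193947311825
lug [599.6146681   95.47076949  72.        ] 58.761014139022635 81.31912454567559
[[269.63561388 179.18955048]
 [270.58830364 201.2321389 ]
 [304.95371214 175.08649182]
 [268.05880923 152.7476186 ]
 [241.39722501 305.41995032]]
```

Measurements agree with the known sizes: the disc centre is (590.7,37.4), its radius 76, and the index line is at −102°. The target is at 0°, so the lug (at about 78°) must go 102° anticlockwise. Next step is a plan for the approach.

Careful with the scale: shifts go in shares of 250 mm and turns go in shares of 180 degrees. That gives: 0.1 rad / 3.1416 = 0.0318.

```bash
cat >> h.py <<'E'
from scipy.spatial.transform import Rotation as Ro
C=np.array([591,37.5])
def go(target,yaw):
    """print tool-axis displacement after first turning to yaw"""
    s=ctrl.read_state();R=Ro.from_euler('xyz',s['tool_rot']);T=Ro.from_euler('xyz',[np.pi,0,yaw])
    print('t',s['clock'],'pos',s['eef_pos'].round(1),'rot',s['tool_rot'].round(3),'F',s['force'].round(1),'w',s['width'])
    print('turn',(R.inv()*T).as_rotvec().round(3),'then d',(T.inv().apply(np.array(target)-s['eef_pos'])).round(1),'q',s['qpos'].round(2))
def lugframe(a,r,s,z):
    a=np.radians(a);return [C[0]+r*np.cos(a)-s*np.sin(a),C[1]+r*np.sin(a)+s*np.cos(a),z]
E
python3 - <<'E'
from h import *
p=lugframe(78.2,60,-33,110);print(p);go(p,np.radians(-11.8))
E
```

```text
[np.float64(635.572386939643), np.float64(89.48367361492203), 110]
t 0.1 pos [ 246.8 -600.7  230.5] rot [-3.14  0.    0.39] F [-0.2  0.1  0.2] w 85.10521873136062
turn [-0.002  0.001  0.596] then d [ 239.4 -755.1  120.5] q [ 1.12  0.63  0.04  1.52 -0.03  1.   -0.02]
```

Emit:
nudge_tcp(offsets=[{"turn_vec": [0, 0, 0.0318], "finger_gap": 0}, {"turn_vec": [0, 0, 0.0318], "finger_gap": 0}, {"turn_vec": [0, 0, 0.0318], "finger_gap": 0}, {"turn_vec": [0, 0, 0.0318], "finger_gap": 0}, {"turn_vec": [0, 0, 0.0318], "finger_gap": 0}, {"turn_vec": [0, 0, 0.0318], "finger_gap": 0}])

```text
clock: 0.7
eef_pos: [246.9, -600.9, 230.8]
tool_rot: [-3.141, 0.001, -0.214]
force: [-0.7, 0.1, -0.2]
width: -0.1
gripper_force: 0.0
```

```bash
python3 -c "
from h import *
go(lugframe(78.2,60,-33,110),np.radians(-11.8))"
```

```text
t 0.7 pos [ 246.9 -600.9  230.8] rot [-3.141e+00  1.000e-03 -2.140e-01] F [-0.7  0.1 -0.2] w -0.08950774491133971
turn [-0.001  0.001 -0.008] then d [ 239.3 -755.3  120.8] q [ 1.02  0.64  0.2   1.52 -0.14  1.   -0.52]
```

Emit:
nudge_tcp(offsets=[{"pos": [0.044, -0.136, 0.012], "finger_gap": 0}, {"pos": [0.044, -0.136, 0.012], "finger_gap": 0}, {"pos": [0.044, -0.136, 0.012], "finger_gap": 0}, {"pos": [0.044, -0.136, 0.012], "finger_gap": 0}, {"pos": [0.044, -0.136, 0.012], "finger_gap": 0}, {"pos": [0.044, -0.136, 0.012], "finger_gap": 0}, {"pos": [0.044, -0.136, 0.012], "finger_gap": 0}, {"pos": [0.044, -0.136, 0.012], "finger_gap": 0}, {"pos": [0.044, -0.136, 0.012], "finger_gap": 0}, {"pos": [0.044, -0.136, 0.012], "finger_gap": 0}, {"pos": [0.044, -0.136, 0.012], "finger_gap": 0}])

```text
clock: 1.8
eef_pos: [443.8, -259.3, 198.0]
tool_rot: [-3.141, 0.0, -0.21]
force: [0.7, -0.2, 0.0]
width: 0.2
gripper_force: 0.0
```

Emit:
nudge_tcp(offsets=[{"pos": [0.044, -0.136, 0.012], "finger_gap": 0}, {"pos": [0.044, -0.136, 0.012], "finger_gap": 0}, {"pos": [0.044, -0.136, 0.012], "finger_gap": 0}, {"pos": [0.044, -0.136, 0.012], "finger_gap": 0}, {"pos": [0.044, -0.136, 0.012], "finger_gap": 0}, {"pos": [0.044, -0.136, 0.012], "finger_gap": 0}, {"pos": [0.044, -0.136, 0.012], "finger_gap": 0}, {"pos": [0.044, -0.136, 0.012], "finger_gap": 0}, {"pos": [0.044, -0.136, 0.012], "finger_gap": 0}, {"pos": [0.044, -0.136, 0.012], "finger_gap": 0}, {"finger_gap": 0}])

```text
clock: 2.9
eef_pos: [623.4, 56.2, 167.1]
tool_rot: [-3.137, 0.0, -0.202]
force: [0.1, -0.1, 1.2]
width: 0.2
gripper_force: 0.0
```

```bash
python3 -c "
from h import *
go(lugframe(78.2,60,-33,110),np.radians(-11.8))"
```

```text
t 2.9 pos [623.4  56.2 167.1] rot [-3.137  0.    -0.202] F [ 0.1 -0.1  1.2] w 0.19660291598218935
turn [-0.004  0.     0.004] then d [  5.1 -35.   57.1] q [-0.26  0.67  0.21  1.66 -0.18  0.83 -1.75]
```

Scaled: -35 mm / 250 = -0.14, 30 mm / 250 = 0.12.

Emit:
nudge_tcp(offsets=[{"pos": [0.02, -0.14, 0], "finger_gap": 0}, {"pos": [0, 0, 0.12], "finger_gap": 0}, {"pos": [0, 0, 0.12], "finger_gap": 0}, {"pos": [0, 0, 0.12], "finger_gap": 0}, {"pos": [0, 0, 0.056], "finger_gap": 0}, {"pos": [0, 0, 0.056], "finger_gap": 0}, {"finger_gap": 0}])

```text
clock: 3.6
eef_pos: [633.1, 81.6, 48.9]
tool_rot: [3.141, 0.002, -0.211]
force: [0.1, -0.2, 1.0]
width: -0.1
gripper_force: 0.0
```

```bash
python3 - <<'E'
from h import *
go(lugframe(78.2,60,-33,49),np.radians(-11.8))
a=ctrl.get_image('side')[130:220,210:330];b=ctrl.get_image('wrist')
v=np.zeros((480,800,3),np.uint8);v[:384,288:]=b;v[:216,:288]=cv2.resize(a,(288,216),interpolation=2)
cv2.imwrite('pics/a.png',v)
E
```

```text
t 3.6 pos [633.1  81.6  48.9] rot [ 3.141e+00  2.000e-03 -2.110e-01] F [ 0.1 -0.2  1. ] w -0.07078112389436633
turn [ 0.001  0.002 -0.005] then d [ 0.8 -8.2 -0.1] q [-0.27  0.85  0.17  1.68 -0.22  0.63 -1.76]
```

View pics/a.png

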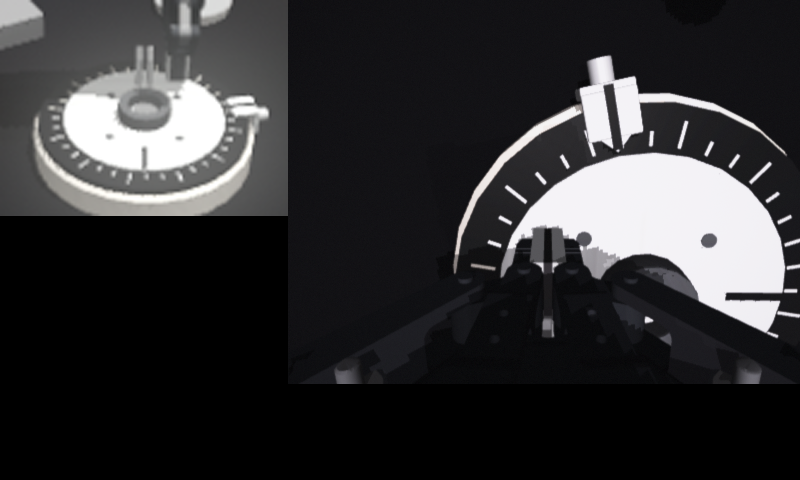

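The side view shows the finger to the right (+x side) of the lug, clear of it, with the tip just above the disc. I'll close in and start pushing.

Scaled: -7 mm / 250 = -0.028, -6.1 mm / 250 = -0.0244, -0.1 rad / 3.1416 = -0.0318.

Emit:
nudge_tcp(offsets=[{"pos": [0, -0.028, 0], "finger_gap": 0}, {"pos": [-0.024, 0, 0], "finger_gap": 0}, {"pos": [-0.024, 0, 0], "finger_gap": 0}, {"pos": [-0.0244, -0.0064, 0], "turn_vec": [0, 0, -0.0318], "finger_gap": 0}, {"pos": [-0.0244, -0.0064, 0], "turn_vec": [0, 0, -0.0318], "finger_gap": 0}, {"pos": [-0.0244, -0.0064, 0], "turn_vec": [0, 0, -0.0318], "finger_gap": 0}, {"pos": [-0.0244, -0.0064, 0], "turn_vec": [0, 0, -0.0318], "finger_gap": 0}, {"pos": [-0.0244, -0.0064, 0], "turn_vec": [0, 0, -0.0318], "finger_gap": 0}, {"pos": [-0.0244, -0.0064, 0], "turn_vec": [0, 0, -0.0318], "finger_gap": 0}, {"finger_gap": 0}])

```text
clock: 4.7
eef_pos: [586.8, 100.0, 50.9]
tool_rot: [-3.141, -0.0, 0.391]
force: [-0.2, -0.1, -0.2]
width: 0.1
gripper_force: 0.0
```

```bash
cat > look.py <<'E'
import sys
from h import *
go([591,37.5,49],0)
p=ctrl.read_state()['eef_pos'][:2]-C;yaw=ctrl.read_state()['tool_rot'][2]
a=yaw+np.pi/2;u=np.array([np.cos(a),np.sin(a)]);t=np.array([-u[1],u[0]])
print('lug angle per tool',np.degrees(a),'r',p@u,'s',p@t)
im=ctrl.get_image('top');cv2.imwrite('pics/%s_raw.png'%sys.argv[1],im)
g=cv2.resize(im[122:227,200:300],None,fx=5.5,fy=5.5,interpolation=2)
cv2.imwrite('pics/%s.png'%sys.argv[1],g)
# index angle: dark samples along circles r=50..72 at z=40 on the disc
gr=cv2.cvtColor(im,6).astype(np.float32);th=np.radians(np.arange(-180,180,.5));acc=0
for r in range(50,72,3):
    q=proj('top',np.c_[C[0]+r*np.cos(th),C[1]+r*np.sin(th),np.full(len(th),40)]).astype(np.float32)
    acc=acc+cv2.remap(gr,q[:,:1],q[:,1:],1)[:,0]/8
e=np.angle(np.exp(1j*(th-(a+np.pi))));k=abs(e)<.35
w=np.clip(np.median(acc[k])-acc[k]-15,0,None)
print('index deg',np.degrees(a+np.pi+(w*e[k]).sum()/max(w.sum(),1e-6)),'depth',w.max())
E
python3 look.py b
```

```text
t 4.7 pos [586.8 100.   50.9] rot [-3.141 -0.     0.391] F [-0.2 -0.1 -0.2] w 0.14862431474885024
turn [-0.001 -0.     0.391] then d [ 4.2 62.5  1.9] q [-0.22  0.79  0.01  1.81 -0.02  0.54 -1.38]
lug angle per tool 112.39483455172011 r 59.35779155176342 s -19.89695012043816
index deg 293.73127646494646 depth 75.043396
```

View pics/b.png

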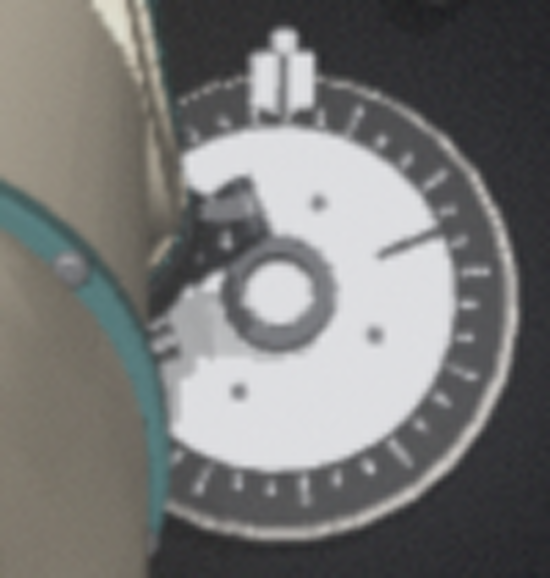

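The picture shows the index line turned to about −66° (crop (380,257) to (438,233)). The finger is still behind the lug and the sample ring is centred, so I'll carry on.

Scaled: -6.1 mm / 250 = -0.0244, -1.6 mm / 250 = -0.0064, -0.1 rad / 3.1416 = -0.0318.

Emit:
nudge_tcp(offsets=[{"pos": [-0.0244, -0.0064, 0], "turn_vec": [0, 0, -0.0318], "finger_gap": 0}, {"pos": [-0.0244, -0.0064, 0.002], "turn_vec": [0, 0, -0.0318], "finger_gap": 0}, {"pos": [-0.0244, -0.0064, 0.002], "turn_vec": [0, 0, -0.0318], "finger_gap": 0}, {"pos": [-0.0244, -0.0064, 0.002], "turn_vec": [0, 0, -0.0318], "finger_gap": 0}, {"pos": [-0.0244, -0.0064, 0], "turn_vec": [0, 0, -0.0318], "finger_gap": 0}, {"pos": [-0.0244, -0.0064, 0], "turn_vec": [0, 0, -0.0318], "finger_gap": 0}, {"pos": [-0.0244, -0.0064, 0], "turn_vec": [0, 0, -0.0318], "finger_gap": 0}, {"pos": [-0.0244, -0.0064, 0], "turn_vec": [0, 0, -0.0318], "finger_gap": 0}, {"pos": [-0.0244, -0.0064, 0], "turn_vec": [0, 0, -0.0318], "finger_gap": 0}, {"pos": [-0.0244, -0.0064, 0], "turn_vec": [0, 0, -0.0318], "finger_gap": 0}, {"finger_gap": 0}])

```text
clock: 5.85
eef_pos: [537.3, 65.5, 49.2]
tool_rot: [3.141, -0.0, 1.387]
force: [-0.3, 0.8, -1.2]
width: 0.2
gripper_force: 0.0
```

```bash
python3 look.py c
```

```text
t 5.85 pos [537.3  65.5  49.2] rot [ 3.141 -0.     1.387] F [-0.3  0.8 -1.2] w 0.24003913412867994
turn [ 1.000e-03 -1.000e-03  1.387e+00] then d [53.7 28.   0.2] q [-0.02  0.76 -0.23  1.96  0.36  0.47 -0.7 ]
lug angle per tool 169.48421140428704 r 57.86113791345474 s -17.72865775225231
index deg 358.494988631967 depth 46.00244
```

View pics/c.png

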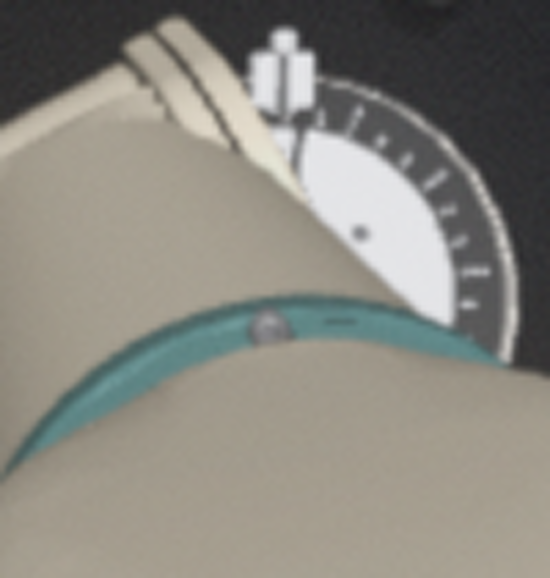

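The arm hides part of the disc, which spoiled my automatic reading. The index line shows at crop (302,130) to (295,165), about −7°, so 7° remain. I'll push the rest slowly.

Scaled: -1.75 mm / 250 = -0.007, -1.2 mm / 250 = -0.0048, -0.03 rad / 3.1416 = -0.0095.

Emit:
nudge_tcp(offsets=[{"pos": [-0.007, -0.002, 0], "turn_vec": [0, 0, -0.0095], "finger_gap": 0}, {"pos": [-0.007, -0.002, 0], "turn_vec": [0, 0, -0.0095], "finger_gap": 0}, {"pos": [-0.007, -0.002, 0], "turn_vec": [0, 0, -0.0095], "finger_gap": 0}, {"pos": [-0.0048, -0.0016, 0], "turn_vec": [0, 0, -0.0064], "finger_gap": 0}, {"finger_gap": 0}])

```text
clock: 6.4
eef_pos: [534.3, 59.8, 48.9]
tool_rot: [3.141, -0.0, 1.5]
force: [1.4, 2.0, 0.4]
width: 0.3
gripper_force: 0.9
```

```bash
python3 look.py d
python3 - <<'E'
from h import *
a=cv2.imread('pics/d_raw.png')[125:165,230:275];b=ctrl.get_image('wrist')
v=np.zeros((384,800,3),np.uint8);v[:,288:]=b;v[:256,:288]=cv2.resize(a,(288,256),interpolation=2)
cv2.imwrite('pics/e.png',v)
E
```

```text
t 6.4 pos [534.3  59.8  48.9] rot [ 3.141 -0.     1.5  ] F [1.4 2.  0.4] w 0.3247999390541141
turn [ 0.  -0.   1.5] then d [56.7 22.3 -0.1] q [ 0.01  0.76 -0.26  1.97  0.4   0.47 -0.62]
lug angle per tool 175.93991434429998 r 58.150494797259206 s -18.197438635613562
index deg 370.34688175450674 depth 48.845703
```

View pics/e.png

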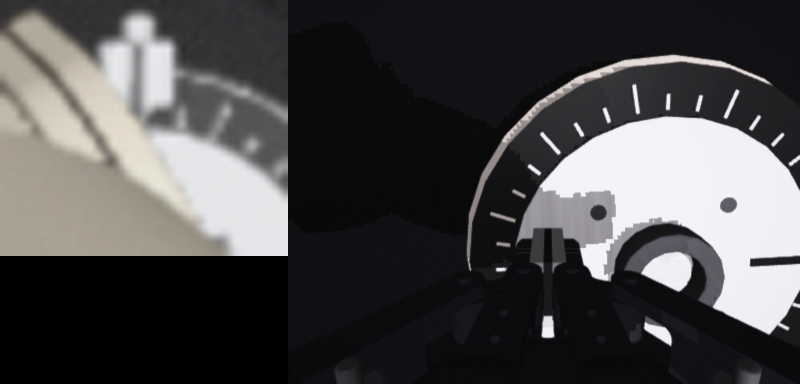

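From above the arm now covers the index line; in the wrist view it runs from (750,263) to (800,260), and by tool geometry it stands at about −1°. I'll back off, lift, move toward the trigger and check it from above.

Scaled: -30 mm / 250 = -0.12, -20 mm / 250 = -0.08.

Emit:
nudge_tcp(offsets=[{"pos": [0.024, 0, 0], "finger_gap": 0}, {"pos": [0.024, 0, 0], "finger_gap": 0}, {"pos": [0, 0, -0.08], "finger_gap": 0}, {"pos": [0, 0, -0.12], "finger_gap": 0}, {"pos": [0, 0, -0.08], "finger_gap": 0}, {"finger_gap": 0}])

```text
clock: 7.1
eef_pos: [536.5, 72.6, 121.1]
tool_rot: [3.137, -0.001, 1.5]
force: [0.4, -0.9, -0.5]
width: 0.1
gripper_force: 0.0
```

```bash
python3 -c "
from h import *
go([468,-288,110],np.pi/2)"
```

```text
t 7.1 pos [536.5  72.6 121.1] rot [ 3.137e+00 -1.000e-03  1.500e+00] F [ 0.4 -0.9 -0.5] w 0.12962255065692357
turn [ 0.004 -0.001 -0.071] then d [-360.6  -68.5   11.1] q [ 0.03  0.64 -0.33  1.92  0.34  0.62 -0.59]
```

Scaled: -33 mm / 250 = -0.132, -4 mm / 250 = -0.016.

Emit:
nudge_tcp(offsets=[{"pos": [-0.132, -0.016, 0], "finger_gap": 0}, {"pos": [-0.132, -0.016, 0], "finger_gap": 0}, {"pos": [-0.132, -0.016, 0], "finger_gap": 0}, {"pos": [-0.132, -0.016, 0], "finger_gap": 0}, {"pos": [-0.132, -0.016, 0], "finger_gap": 0}, {"pos": [-0.132, -0.016, 0], "finger_gap": 0}, {"pos": [-0.132, -0.016, 0], "finger_gap": 0}, {"pos": [-0.132, -0.016, 0], "finger_gap": 0}, {"pos": [-0.132, -0.016, 0], "finger_gap": 0}, {"pos": [-0.132, -0.016, 0], "finger_gap": 0}, {"pos": [-0.132, -0.016, 0], "finger_gap": 0}, {"finger_gap": 0}])

```text
clock: 8.3
eef_pos: [462.4, -292.6, 117.3]
tool_rot: [-3.138, 0.003, 1.492]
force: [-0.8, -0.4, -0.1]
width: 0.5
gripper_force: 0.0
```

```bash
python3 look.py f
```

```text
t 8.3 pos [ 462.4 -292.6  117.3] rot [-3.138e+00  3.000e-03  1.492e+00] F [-0.8 -0.4 -0.1] w 0.48283088131911067
turn [-1.000e-03  4.000e-03  1.492e+00] then d [ 128.6 -330.1   68.3] q [ 0.76  0.67 -0.39  1.9   0.4   0.65  0.05]
lug angle per tool 175.4624081326805 r 102.04108738896477 s 339.20779144321205
index deg 360.1810270959321 depth 60.948486
```

View pics/f.png

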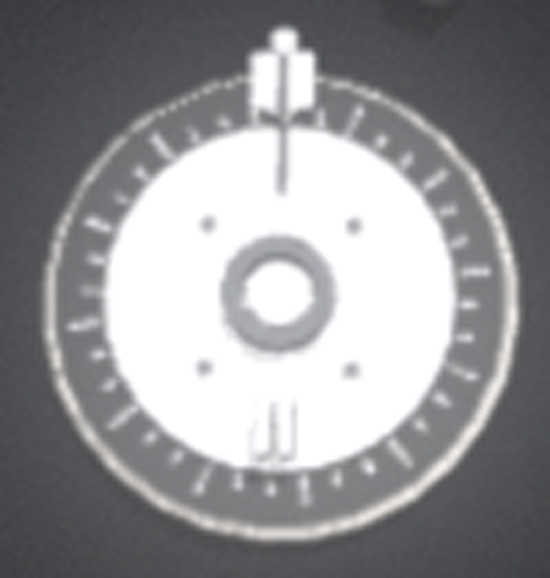

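The index line now runs straight into the marker line (crop (282,125–195) against (283,60–112)), at 0.2°, with the ring centred. I'll go down onto the button.

Scaled: 25 mm / 250 = 0.1, 7 mm / 250 = 0.028.

Emit:
nudge_tcp(offsets=[{"pos": [0.02, 0.02, 0], "finger_gap": 0}, {"pos": [0, 0, 0.1], "finger_gap": 0}, {"pos": [0, 0, 0.1], "finger_gap": 0}, {"pos": [0, 0, 0.028], "finger_gap": 0}, {"finger_gap": 0}])

```text
clock: 8.85
eef_pos: [470.7, -280.2, 60.9]
tool_rot: [-3.139, -0.002, 1.502]
force: [-0.2, 0.6, 0.0]
width: 0.2
gripper_force: 0.0
```

Emit:
nudge_tcp(offsets=[{"pos": [0, 0, 0.012], "finger_gap": 0}, {"pos": [0, 0, 0.012], "finger_gap": 0}, {"pos": [0, 0, 0.012], "finger_gap": 0}, {"finger_gap": 0}, {"finger_gap": 0}])

```text
clock: 9.35
eef_pos: [471.6, -282.5, 53.4]
tool_rot: [3.14, 0.0, 1.5]
force: [1.0, 0.2, 3.2]
width: -0.1
gripper_force: 1.1
```

Scaled: 2 mm / 250 = 0.008.

Emit:
nudge_tcp(offsets=[{"pos": [0, 0, 0.008], "finger_gap": 0}, {"finger_gap": 0}, {"finger_gap": 0}])

```text
clock: 9.65
eef_pos: [471.5, -282.5, 51.1]
tool_rot: [3.14, 0.0, 1.5]
force: [2.4, 1.2, 3.2]
width: -0.2
gripper_force: 1.7
```

Emit:
nudge_tcp(offsets=[{"pos": [0, 0, 0.008], "finger_gap": 0}, {"finger_gap": 0}, {"finger_gap": 0}])

```text
clock: 9.95
eef_pos: [471.6, -282.5, 49.9]
tool_rot: [3.14, 0.001, 1.5]
force: [0.3, 1.9, 13.3]
width: 0.5
gripper_force: 6.1
```

The force jumped to 13 N at z≈50, so the button has bottomed out. I'll lift and check.

Scaled: -40 mm / 250 = -0.16, -30 mm / 250 = -0.12.

Emit:
nudge_tcp(offsets=[{"pos": [0, 0, -0.02], "finger_gap": 0}, {"pos": [0, 0, -0.08], "finger_gap": 0}, {"pos": [0, 0, -0.16], "finger_gap": 0}, {"pos": [0, 0, -0.12], "finger_gap": 0}, {"finger_gap": 0}, {"finger_gap": 0}, {"finger_gap": 0}])

```text
clock: 10.65
eef_pos: [469.1, -282.3, 142.5]
tool_rot: [-3.138, -0.001, 1.499]
force: [-0.2, -0.7, -0.1]
width: -0.2
gripper_force: 0.0
```

```bash
python3 look.py g
python3 - <<'E'
from h import *
a=cv2.imread('pics/top0.png');b=cv2.imread('pics/g_raw.png')
cv2.imwrite('pics/h.png',np.vstack([b[30:310,90:420]])) 
cv2.imwrite('pics/h.png',np.hstack([cv2.resize(b[30:310,90:420],(495,420)),cv2.resize(ctrl.get_image('side')[280:350,200:270],(280,420))]))
E
```

```text
t 10.65 pos [ 469.1 -282.3  142.5] rot [-3.138e+00 -1.000e-03  1.499e+00] F [-0.2 -0.7 -0.1] w -0.20204168702450484
turn [-0.003  0.002  1.499] then d [ 121.9 -319.8   93.5] q [ 0.76  0.63 -0.41  1.88  0.38  0.71  0.06]
lug angle per tool 175.90371953436585 r 98.72153865009298 s 327.66801641446415
index deg 360.18201738065676 depth 60.496826
```

View pics/h.png

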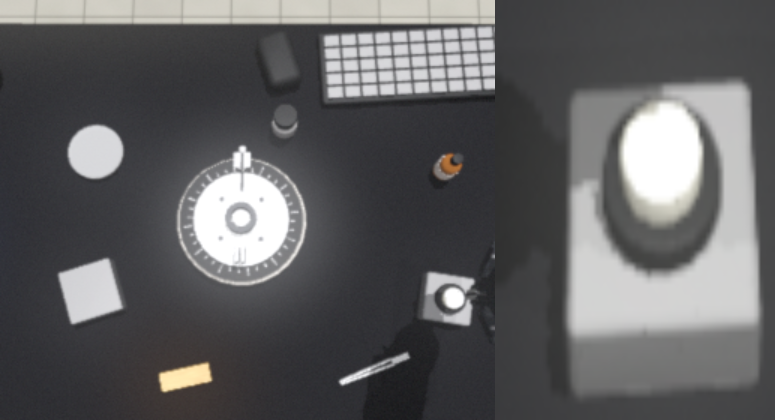

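The final view shows the lines still in line at (242,150–190), the ring centred at (241,218), the button up and the bystanders unmoved. The robot is clear of everything.

```bash
python3 -c "
from cell import ctrl
print(ctrl.finish_job())"
```

```text
the job is handed in; nothing more can be done
None
```

The job is handed in, with no verdict printed: the index line measures about 0.2° from the marker line, the button was then pressed to its stop (13 N at 50 mm) and came back up, and the sample ring and bystanders look unmoved in the last picture.

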